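# Salt shaker into the lower tier of the spice chest

### The arm

A 7-joint arm with a two-finger parallel gripper is mounted at the origin on a cart in front of the work surface, level with it; the furniture and walls round the work are solid. World frame = base frame: x ahead of the robot, y to its left, z up, the work surface at z = 0. Lengths are in m, angles in rad, forces in N, time in s.
With the tool pointing down it reaches from about 0.4 to 0.85 m from the base axis. Payload 4.5 kg.
Tool frame: the origin (TCP) lies at the very end of the fingers, on their centre line; the grasp point (between the pads) lies 19 mm behind it; z points along the fingers, y is the direction in which the jaws open and shut (so a half turn about z gives the same grasp; the last joint's range is limited). The gripper opens to 88 mm and grips with 3 to 60 N. Pads are 18 mm wide; open, the fingers measure 123 mm over their backs; the gripper's body (75 mm by 187 mm) begins 45 mm behind the grasp point.
Start: joints at [1.239, 0.689, -0.195, 1.565, 0.157, 0.902, -0.215], TCP at [0.224, -0.584, 0.239] pointing down, gripper open.
Joint ranges: [-3.01, 3.01], [-0.46, 2.08], [-1.47, 1.51], [0.13, 2.56], [-1, 4.14], [0.04, 2.09], [-2.66, 2.66]. Speed limits (rad/s): [2.57, 2.57, 3.14, 3.14, 3.14, 3.14, 3.14].

### API

Orientations are given as a unit quaternion [x, y, z, w].
In Python, from plant import telemetry, imaging, r gives the robot as it stands.
- The arm moves only by the shell command python3 -m creep 'ROWS' [FORCE]. ROWS is JSON, a list of rows, each a list of 5 numbers: the closure in counts, from 0 (fully open) to 255 (shut), then the shift along the tool's x, y, z in m, then the turn about the tool's z in degrees. In form: [[fingers, x, y, z, yaw], ...]. A call has 1 to 10 rows; each row is the pose to reach, as a shift and turn from the pose commanded when the call began, along the tool's axes at that moment; what a row does not reach only later rows make up. A row lasts 1/8 s, in which the tool goes at most 62.5 mm and 10.7 degrees, less where a joint would pass 70% of its speed; a pose out of reach is approached as far as the arm can. A call with a gripper value outside its range is refused whole. The fingers move at their own pace and stop on an object; FORCE is the grip in N (left out, the last holds). Time passes only in rows, so rows that repeat a pose let the fingers close. It gives the time, the measured TCP pose, the force and the opening at its end, in the units of the state.
- telemetry.get_state(): the state, without advancing time (a new reading comes with each control period).
- imaging.snapshot(name): name is "side" or "top"; returns a dict with "image" (384x512x3 uint8, blue, green, red), "camera_matrix" (3x3 intrinsics, pixels), "R" (3x3) and "t" (3): a world point X has camera coordinates R X + t. Camera axes: x right, y down, z forward; pixel columns grow to the right and rows downward; lengths in m; the calibration is good to about 2 mm. A picture is of the moment at which its call begins. There is no depth.
- r.finish_job(): hands the job in, once; it reports no verdict.
Trained networks look in a picture, given as the dict that the camera call returned (one of the last four; its "shot" number tells which), for a name from the list of things; names that differ only in an ending like _2 or _b are one class to them, and where a whole thing is asked for, a point or a joint stands for the part that bears it (a point fixed in the world has none). Each returns a list of dicts, best first, with "score" (0 to 1); they miss things now and then, are a little off and sometimes report something else, mostly with a low value. They report only what shows in the picture. A call takes as long as a camera call. They do not tell look-alikes from the thing itself.
- imaging.boxes_of(picture, target): "rect" ([left, top, right, bottom] in pixels, round what is visible of it).
- imaging.trace(picture, target): "pixels" (384x512 bool, what is visible of it) and "rect" ([left, top, right, bottom] in pixels, round what is visible of it).
- imaging.place_of(picture, target): "location" ([row, column] in pixels: a listed point, or the origin of a listed thing).
The state is a dict: "clock": time; "q": joint angles; "qd": joint speeds; "joint_torque": joint torques, N m; "tool_pos": TCP position; "eef_rot": TCP orientation; "contact_force": force on the tool from outside, world axes, zero at the start; "moment": the same for the moment, N m; "opening": opening from 0.0 (shut) to 1.0 (fully open).
Only numpy, scipy, OpenCV 4.12 (cv2) and the standard library are available. Lean on these libraries where they do the work, as an engineer would, in place of code of your own. Each camera call takes 0.05 s, during which the arm holds its last target.

### The job

Lift the wooden flap of the spice chest by its knob and swing it back until it stands open by itself. Then stand the salt shaker upright in the lower compartment that the flap covered, lowering it right down to the floor before you let go and never tipping it over; leave the flap open.

Things in the scene. Friction and masses are not known exactly. Their poses are not given: they have to be found in the camera images.
- salt_shaker: Round shaker, clear body with grey filling, domed pale grey top; 44 mm across, 90 mm tall, 0.07-0.14 kg. Loose on the worktop right of the chest, in one of three places in a row running away from the robot; the others hold a dark wooden pepper mill (170 mm tall) and a black-capped spice jar (105 mm). Origin: centre of underside, z up. Grips well across the body 45-55 mm above the underside.
- chest: Wooden box fixed to the worktop, 166 (x) x 224 (y) x 122 mm high, walls 8 mm. Its wider right-hand bay is covered by the flap; its narrow open left bay holds two spice jars. Origin: centre of underside; x points away from the robot, y left, z up.
- chest_flap (a joint): Flap angle, rad: 0 shut (level), 1.57 upright, 1.8 leaning back on its stop. Pale wooden board, 144 mm from hinge to free edge, 132 wide, 8 thick, 0.15 kg, 12 mm below the side rims, level with the front wall; hinged along its far edge, knob near the edge towards the robot. Let go below about 1.45 it falls shut; from about 1.65 on it drops back gently onto its stop and stays open.
- flap_hinge (a point): Midpoint of the flap's hinge axis, 106 mm above the worktop, fixed to the chest. Axes as the chest's: y along the hinge, x away from the robot, z up. As the flap opens, its free edge rises and swings back towards +x. Upright, the flap's edge stands 250 mm above the worktop: carry things round it, not through it.
- flap_knob (a point): Grip point on the knob's axis, 22 mm above the flap's upper face. Dark steel cylinder 22 mm across, 36 mm tall (foot flange 28 mm across, 3 high). Flap shut, the point is 126 mm towards the robot from the hinge axis, 26 mm above it, at mid-width; it turns with the flap (flap upright: knob points away from the robot). Pinched from above along y, it pivots between the fingers as the flap swings.
- well_floor (a point): Centre of the floor of the lower compartment under the flap, 8 mm above the worktop; axes as the chest's. The compartment is 150 mm (x) by 136 mm (y); the shut flap's underside is 94 mm and the rim 114 mm above this floor.
There are look-alikes about, which are no part of the job. What is shaped like the salt_shaker but blue is not meant.

How it is judged:
By the outcome, as a careful person would: the job done as asked, in the order asked, and still so for the second after the job is handed in, with the robot touching nothing.
It also fails if it takes over 54 s, if anything falls off the work surface, if the arm or the gripper's body presses on something with over 40 N, if the wrist force passes 120 N, or if a joint passes its speed limit or range.

## Working session

There is one attempt and no reset: what is moved stays moved. The work goes in short steps, Python scripts to look and compute and a shell command to move; the robot and the scene stay as the last step left them, time stands still between calls to the robot, and variables do not carry over. Pictures are saved under pics/ and viewed, and the job is handed in when it is done.

```bash
ls; mkdir -p pics
cat > h.py <<'E'
import numpy as np, cv2
from plant import telemetry, imaging, r
def tri(obs):
    A=[];b=[]
    for p,(row,col) in obs:
        K=np.array(p["camera_matrix"]);P=K@np.c_[np.array(p["R"]),np.array(p["t"])]
        A+= [col*P[2]-P[0], row*P[2]-P[1]]
    A=np.array(A); x=np.linalg.lstsq(A[:,:3],-A[:,3],rcond=None)[0]
    return x
def proj(p,X):
    c=np.array(p["R"])@np.array(X)+np.array(p["t"]);u=np.array(p["camera_matrix"])@c
    return u[1]/u[2],u[0]/u[2]
def atz(p,rc,z):
    K=np.array(p["camera_matrix"]);R=np.array(p["R"]);t=np.array(p["t"])
    d=R.T@np.linalg.inv(K)@np.array([rc[1],rc[0],1.]);c=-R.T@t
    return c+d*(z-c[2])/d[2]
E
python3 - <<'E'
from h import *
s=telemetry.get_state();print({k:np.round(v,3) for k,v in s.items()})
ps={n:imaging.snapshot(n) for n in("side","top")}
for n,p in ps.items():
    cv2.imwrite(f"pics/{n}0.png",p["image"]); print(n,np.round(-np.array(p["R"]).T@p["t"],3))
    for k in("salt_shaker","chest","flap_hinge","flap_knob","well_floor"):
        print(n,k,[(np.round(d["location"],1),round(d["score"],2)) for d in imaging.place_of(p,k)][:4])
    print([(np.round(d["rect"]),round(d["score"],2)) for d in imaging.boxes_of(p,"salt_shaker")])
E
```

```text
pics
{'clock': np.float64(0.0), 'q': array([ 1.239,  0.69 , -0.195,  1.566,  0.157,  0.902, -0.215]), 'qd': array([-0.   ,  0.   , -0.001,  0.001,  0.   , -0.001, -0.001]), 'joint_torque': array([-0.0000e+00, -5.2755e+01, -1.2670e+00, -1.5343e+01, -5.3000e-02,
        7.0000e-03,  0.0000e+00]), 'tool_pos': array([ 0.223, -0.583,  0.238]), 'eef_rot': array([ 0.983,  0.182, -0.   , -0.001]), 'contact_force': array([ 0.014, -0.626,  0.654]), 'moment': array([-0.029, -0.035,  0.038]), 'opening': np.float64(1.0)}
side [ 0.5   -0.386  0.869]
side salt_shaker [(array([226.9, 166.6]), 0.79), (array([265.7, 222.4]), 0.78)]
side chest [(array([187.7, 250.6]), 0.61)]
side flap_hinge [(array([173.1, 282.6]), 0.64)]
side flap_knob [(array([158.9, 228.1]), 0.65)]
side well_floor []
[(array([157., 199., 178., 230.]), 0.76), (array([212., 238., 232., 268.]), 0.59)]
top [0.324 0.255 1.043]
top salt_shaker [(array([261.7, 240.1]), 0.71), (array([211. , 280.6]), 0.61)]
top chest [(array([182.1, 194.7]), 0.93)]
top flap_hinge [(array([149.5, 213.2]), 0.81)]
top flap_knob [(array([204.5, 200.7]), 0.77)]
top well_floor []
[(array([276., 201., 293., 214.]), 0.73), (array([230., 254., 251., 271.]), 0.66)]
```

Run:
```python
import cv2
for n in("side","top"):
    i=cv2.imread(f"pics/{n}0.png"); c=i[100:330,100:400]
    cv2.imwrite(f"pics/{n}0z.png",cv2.resize(c,(780,598),interpolation=cv2.INTER_CUBIC))
```

```text
(no output)
```

View pics/side0.png

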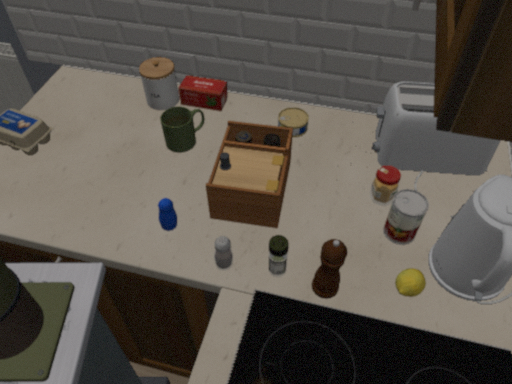

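View pics/top0.png

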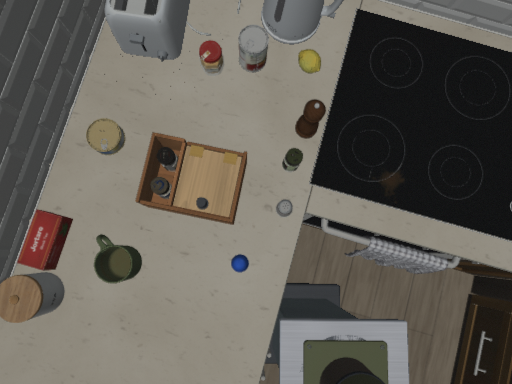

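```bash
ls pics
```

```text
side0.png
side0z.png
top0.png
top0z.png
```

View pics/side0z.png

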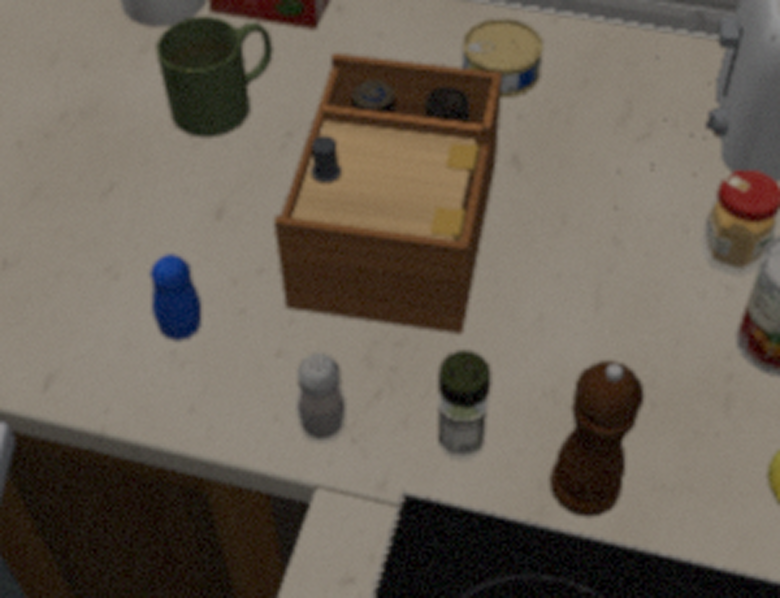

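View pics/top0z.png

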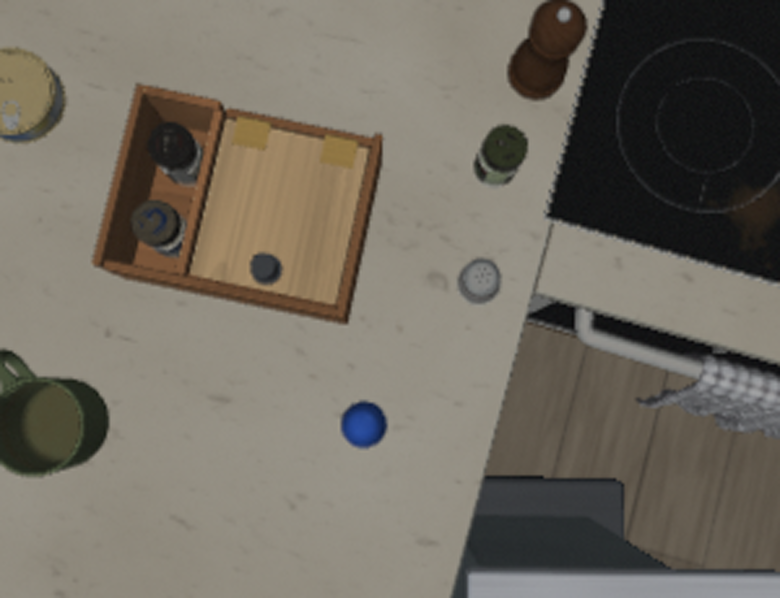

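The grey shaker is at side (row 266, col 222) and top (211, 281), nearest the robot in its row. The blue look-alike is at side (227, 167) and top (262, 240). The chest's flap is shut, with the knob at side (159, 228) and top (204, 201).

Run:
```python
from h import *
from scipy.spatial.transform import Rotation as Ro
S=imaging.snapshot("side");T=imaging.snapshot("top")
def g(p,k,near=None):
    l=imaging.place_of(p,k)
    if near: l=sorted(l,key=lambda d:np.hypot(*(np.array(d["location"])-near)))
    return np.array(l[0]["location"])
P={}
for k,ns,nt in(("salt_shaker",(265,222),(211,280)),("chest",None,None),("flap_hinge",None,None),("flap_knob",None,None)):
    a=g(S,k,ns);b=g(T,k,nt);X=tri([(S,a),(T,b)]);P[k]=X
    print(k,a,b,np.round(X,4),"reproj",np.round(np.array(proj(S,X))-a,1),np.round(np.array(proj(T,X))-b,1))
# masks
def rim(p):
    m=imaging.trace(p,"chest")[0]["pixels"];return m
for n,p in(("S",S),("T",T)):
    m=rim(p).astype(np.uint8);c=max(cv2.findContours(m,0,1)[0],key=cv2.contourArea)
    print(n,cv2.approxPolyDP(cv2.convexHull(c),4,True)[:,0].tolist())
    for d in imaging.trace(p,"salt_shaker"): print(n,d["rect"],d["score"])
d=P["flap_hinge"]-P["flap_knob"];print("yaw",np.degrees(np.arctan2(d[1],d[0])),np.hypot(d[0],d[1]))
print(Ro.from_quat(telemetry.get_state()["eef_rot"]).as_matrix().round(3))
for k,h in(("chest",0),("salt_shaker",0),("flap_knob",.132),("flap_hinge",.106)):
    pass
```

```text
salt_shaker [265.4 224.3] [211.2 283. ] [ 0.4218  0.1538 -0.0092] reproj [ 0.2 -0.9] [-1.  -0.2]
chest [190.2 249.3] [183.3 197.3] [ 0.4823  0.3752 -0.0037] reproj [-0.4  1.5] [1.8 0.4]
flap_hinge [174.5 281.7] [150.  212.5] [0.554  0.3321 0.098 ] reproj [ 0.3 -0.8] [-1.1 -0.2]
flap_knob [160.7 226.1] [204.6 203.6] [0.4236 0.3464 0.1295] reproj [ 0.5 -1.9] [-2.4 -0.5]
S [[227, 121], [292, 129], [275, 228], [209, 217], [205, 184]]
S [208.6, 236.1, 232.9, 265.7] 0.93
S [154.9, 201.2, 179.7, 233.2] 0.86
S [207.5, 121.0, 293.2, 227.6] 0.28
T [[153, 134], [246, 155], [232, 223], [137, 201]]
T [273.1, 200.4, 291.3, 216.8] 0.47
yaw -6.2567339799139665 0.13120983242200887
[[ 0.934  0.358  0.   ]
 [ 0.358 -0.934 -0.   ]
 [-0.     0.    -1.   ]]
```

Run:
```python
from h import *
from scipy.optimize import least_squares
S=imaging.snapshot("side");T=imaging.snapshot("top")
Z=lambda a:(a[1]/2.6+100,a[0]/2.6+100)
obs=[(T,(140,86),1,1,.122),(T,(381,137),1,-1,.122),(T,(347,321),-1,-1,.122),(T,(94,264),-1,1,.122),
(S,(333,57),-1,1,.122),(S,(499,75),1,1,.122),(S,(472,245),1,-1,.122),(S,(280,220),-1,-1,.122),(S,(288,305),-1,-1,0),(S,(462,328),1,-1,0)]
def M(v,X):
    c,s=np.cos(v[2]),np.sin(v[2]);return np.array([v[0]+c*X[0]-s*X[1],v[1]+s*X[0]+c*X[1],X[2]+v[3]])
f=lambda v:np.concatenate([np.array(proj(p,M(v,(a*.083,b*.112,z))))-Z(q) for p,q,a,b,z in obs])
o=least_squares(f,[.48,.37,-.1,0],loss="soft_l1");v=o.x;print(np.round(v,4),np.degrees(v[2]),np.round(o.fun,1))
# bay: right wall inner y=-.104, width136 -> centre y=-.036 ; hinge x
print("well",M(v,(0,-.036,.008)));
for hx in(.069,.071,.073): print("hinge",M(v,(hx,-.036,.106)),"knob",M(v,(hx-.126,-.036,.132)))
k=M(v,(.070-.126,-.036,.132));print(proj(S,k),proj(T,k))
# knob top centre: zoom S approx (325,142)? T (265,262)
kt=M(v,(.071-.126,-.036,.146));print("top of knob proj zoom",(np.array(proj(S,kt))-100)*2.6,(np.array(proj(T,kt))-100)*2.6)
# shaker: dome top
w=tri([(S,Z((319,360))),(T,Z((481,278)))]);print("dome",w)
for z in (0.09,0.06): print(atz(T,Z((480,280)),z))
X=np.array([.427,.150,0]);print([(np.array(proj(p,X+[0,0,z]))-100)*2.6 for p in(S,T) for z in(0,.09)])
```

```text
[ 0.4854  0.3751 -0.1751 -0.0022] -10.03320126998344 [-1.6 -2.  -2.5  0.4 -2.9 -0.7 -0.  -0.9 -1.3 -1.1 -1.1  0.3  1.3 -1.9
  1.4 -2.3  2.1 -0.8  2.6  0.3]
well [0.47917375 0.33967508 0.0058481 ]
hinge [0.54711853 0.32765398 0.1038481 ] knob [0.42304545 0.34960555 0.1298481 ]
hinge [0.54908794 0.32730554 0.1038481 ] knob [0.42501486 0.34925711 0.1298481 ]
hinge [0.55105735 0.3269571  0.1038481 ] knob [0.42698428 0.34890868 0.1298481 ]
(np.float64(160.14992920655115), np.float64(224.44194559141584)) (np.float64(201.95963643787758), np.float64(201.75118508617683))
top of knob proj zoom [145.20727546 323.70725968] [262.1171735  263.15007534]
dome [0.42369784 0.15875829 0.08888036]
[0.41859467 0.15903432 0.09      ]
[0.42157672 0.15601225 0.06      ]
[array([428.71443054, 325.90549591]), array([368.96602774, 319.343645  ]), array([280.54354269, 479.96451056]), array([270.94554338, 490.0033181 ])]
```

```bash
cat >> h.py <<'E'
from scipy.spatial.transform import Rotation as Ro
def shift(target,yaw=None):
    s=telemetry.get_state();R=Ro.from_quat(s["eef_rot"]).as_matrix();p=np.array(s["tool_pos"])
    d=R.T@(np.array(target)-p); cy=np.degrees(np.arctan2(R[1,0],R[0,0]))
    print("t",s["clock"],"pos",p.round(4),"yaw(x axis)",cy.round(1),"q",np.round(s["q"],2),"F",np.round(s["contact_force"],1),"open",np.round(s["opening"],3))
    print("shift",d.round(4),"turn",None if yaw is None else round(-((yaw-cy+180)%360-180),1))
C=(.4854,.3751,np.radians(-10.03))
def ch(x,y,z):
    c,s=np.cos(C[2]),np.sin(C[2]);return np.array([C[0]+c*x-s*y,C[1]+s*x+c*y,z])
E
python3 - <<'E'
from h import *
S=imaging.snapshot("side");cv2.imwrite("pics/sh.png",cv2.resize(S["image"][225:285,195:305],(770,420),interpolation=cv2.INTER_CUBIC))
T=imaging.snapshot("top")
for p in (S,T):
    for d in imaging.trace(p,"salt_shaker"):
        m=d["pixels"]; r,c=np.nonzero(m); print(r.mean(),c.mean(),m.sum(),d["score"])
Z=lambda a:(a[1]/2.6+100,a[0]/2.6+100)
print("jar cap",tri([(S,Z((465,375))),(T,Z((503,147)))]))
shift((.48,-.15,.30),-10); shift((.425,.349,.30),-10)
E
```

```text
253.5037313432836 222.38992537313433 536 0.86
214.73673469387754 166.59591836734694 490 0.65
208.01709401709402 284.11965811965814 234 0.59
262.78367346938774 239.4857142857143 245 0.55
jar cap [0.54190917 0.13947732 0.09564727]
t 1.7 pos [ 0.2236 -0.5837  0.2387] yaw(x axis) 21.0 q [ 1.24  0.69 -0.19  1.57  0.16  0.9  -0.22] F [-0.7 -0.3  1. ] open 1.003
shift [ 0.3946 -0.3132 -0.0613] turn 31.0
t 1.7 pos [ 0.2236 -0.5837  0.2387] yaw(x axis) 21.0 q [ 1.24  0.69 -0.19  1.57  0.16  0.9  -0.22] F [-0.7 -0.3  1. ] open 1.003
shift [ 0.5217 -0.7989 -0.0613] turn 31.0
```

View pics/sh.png

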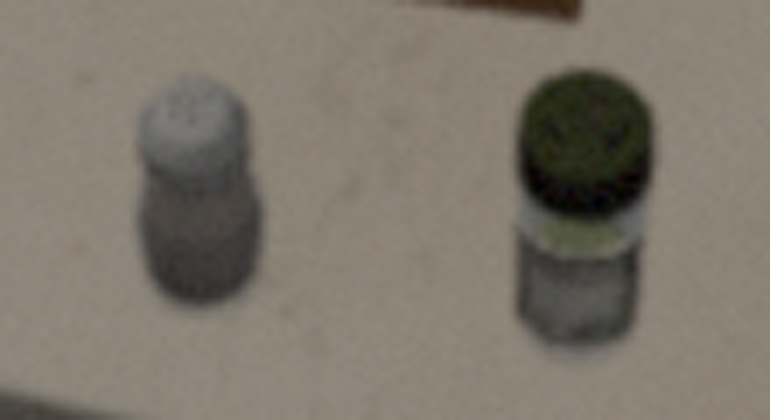

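The crop shows the shaker with a slightly wider grey body, a waist and a pale dome, standing about 0.115 m clear of the black-capped jar. I'll move the arm round at height now.

```bash
python3 -m creep '[[60,0.04,-0.03,-0.03,0],[60,0.09,-0.07,-0.06,0],[60,0.14,-0.11,-0.08,5],[60,0.19,-0.15,-0.08,10],[60,0.24,-0.19,-0.08,15],[60,0.29,-0.23,-0.08,20],[60,0.34,-0.27,-0.08,25],[60,0.37,-0.3,-0.08,31],[60,0.395,-0.313,-0.08,31],[60,0.395,-0.313,-0.08,31]]' 20; python3 -c "
from h import *
shift((.425,.349,.30),-10)"
```

```text
clock: 2.95
tool_pos: [0.4819, -0.1477, 0.3188]
eef_rot: [0.996, -0.085, 0.001, -0.0]
contact_force: [-0.4, 0.0, -0.4]
opening: 0.764
t 2.95 pos [ 0.4819 -0.1477  0.3188] yaw(x axis) -9.7 q [ 0.27  0.43 -0.1   1.82  0.05  0.9  -1.59] F [-0.4  0.  -0.4] open 0.764
shift [-0.14   -0.4799  0.0191] turn 0.3
```

```bash
python3 -m creep '[[75,0,-0.03,0,-10],[75,0,-0.07,0,-20],[75,-0.01,-0.12,0,-30],[75,-0.02,-0.17,0,-40],[75,-0.04,-0.22,0,-50],[75,-0.06,-0.27,0,-60],[75,-0.08,-0.32,0,-70],[75,-0.1,-0.37,0,-80],[75,-0.11,-0.39,0,-90],[75,-0.11,-0.39,0,-100]]'; python3 -c "
from h import *
shift((.425,.349,.26),170)"
```

```text
clock: 4.2
tool_pos: [0.4399, 0.2534, 0.3187]
eef_rot: [0.705, 0.709, 0.0, 0.0]
contact_force: [-0.4, -0.7, -0.2]
opening: 0.702
t 4.2 pos [0.4399 0.2534 0.3187] yaw(x axis) 90.4 q [-0.22  0.48 -0.61  1.79  0.33  0.97 -0.96] F [-0.4 -0.7 -0.2] open 0.702
shift [ 0.0957 -0.0143  0.0587] turn -79.6
```

```bash
python3 -m creep '[[90,0.03,-0.005,0.01,-10],[90,0.06,-0.01,0.02,-20],[90,0.08,-0.014,0.03,-30],[90,0.096,-0.014,0.04,-40],[90,0.096,-0.014,0.05,-50],[90,0.096,-0.014,0.059,-60],[90,0.096,-0.014,0.059,-70],[90,0.096,-0.014,0.059,-80],[90,0.096,-0.014,0.059,-80]]'
python3 - <<'E'
from h import *
shift((.425,.349,.117),170)
for n in("side","top"):
    p=imaging.snapshot(n);cv2.imwrite(f"pics/{n}1.png",cv2.resize(p["image"][80:300,100:400],(780,572),interpolation=cv2.INTER_CUBIC))
    for d in imaging.place_of(p,"flap_knob"): print(n,d["location"],d["score"])
    print(proj(p,(.425,.349,.132)))
E
```

```text
clock: 5.32
tool_pos: [0.4275, 0.3471, 0.2592]
eef_rot: [0.09, 0.996, -0.001, -0.0]
contact_force: [0.7, -0.4, 0.2]
opening: 0.643
t 5.325 pos [0.4275 0.3471 0.2592] yaw(x axis) 169.7 q [-0.23  0.71 -0.94  1.75  0.66  1.04 -0.02] F [ 0.7 -0.4  0.2] open 0.643
shift [0.0028 0.0017 0.1422] turn -0.3
side [157.6, 228.2] 0.98
(np.float64(159.6175296283171), np.float64(224.79996343230766))
top [204.5, 204.6] 0.63
(np.float64(201.42570929581484), np.float64(201.86322033966982))
```

View pics/side1.png

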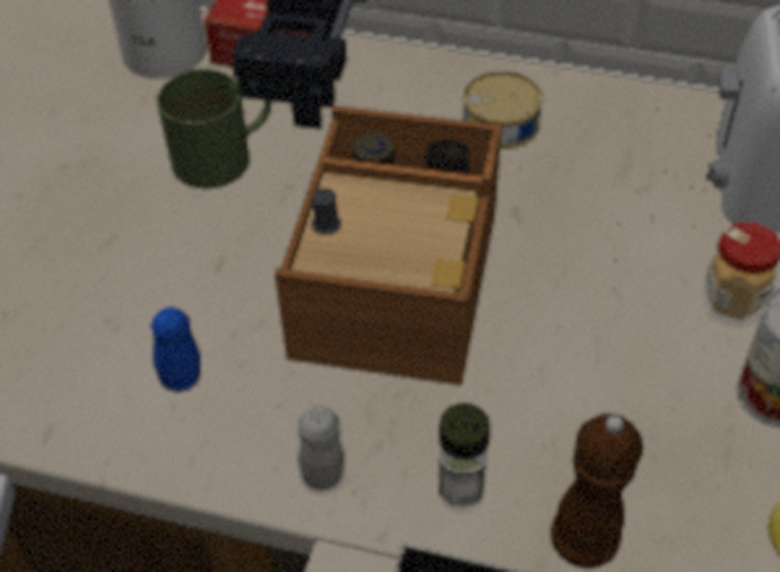

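View pics/top1.png

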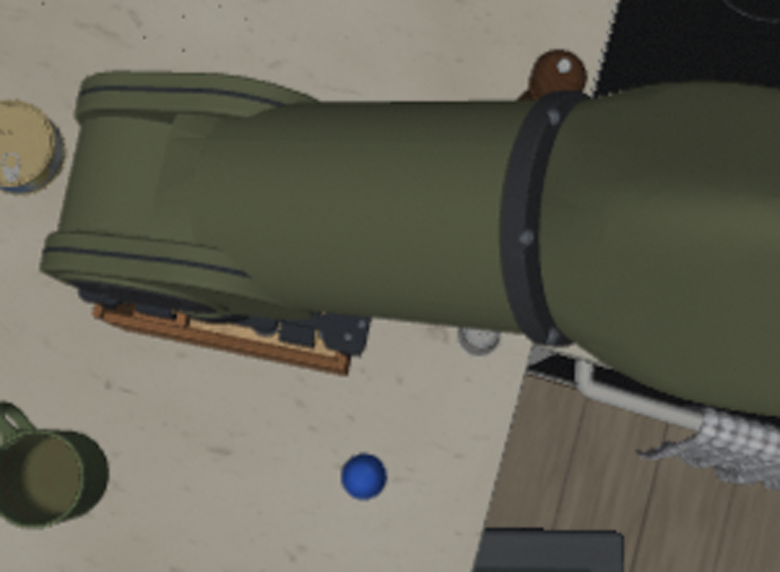

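The gripper is above the knob, which stays at side crop (323, 197), matching my fitted chest model to within 1 px. Lowering and pinching.

```bash
python3 -m creep '[[90,0.002,0.002,0.04,0],[90,0.002,0.002,0.08,0],[90,0.002,0.002,0.11,0],[90,0.002,0.002,0.13,0],[90,0.002,0.002,0.142,0],[90,0.002,0.002,0.142,0],[90,0.002,0.002,0.142,0]]'
python3 - <<'E'
from h import *
shift((.425,.349,.117),170)
p=imaging.snapshot("side");cv2.imwrite("pics/side2.png",cv2.resize(p["image"][100:240,160:330],(765,630))[:600])
E
```

```text
clock: 6.4
tool_pos: [0.425, 0.3521, 0.1186]
eef_rot: [0.088, 0.996, 0.001, 0.001]
contact_force: [-0.3, 0.5, 1.0]
opening: 0.65
t 6.4 pos [0.425  0.3521 0.1186] yaw(x axis) 169.9 q [-0.33  0.88 -0.78  1.87  0.89  0.78 -0.22] F [-0.3  0.5  1. ] open 0.65
shift [-0.0005 -0.003   0.0016] turn -0.1
```

View pics/side2.png

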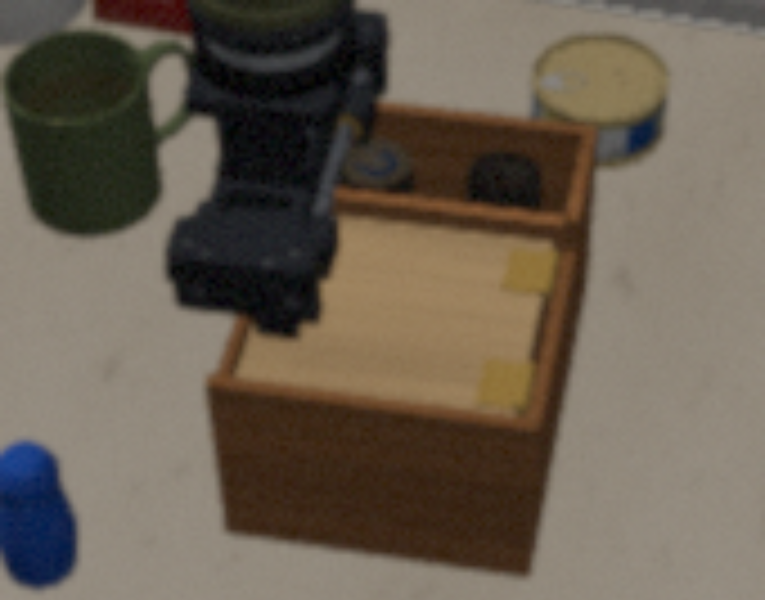

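The gripper straddles the knob, with the near finger's tip at crop (280, 325) just above the flap. I'll centre it and close.

```bash
python3 -m creep '[[90,0,-0.003,0,0],[255,0,-0.003,0,0],[255,0,-0.003,0,0],[255,0,-0.003,0,0],[255,0,-0.003,0,0],[255,0,-0.003,0,0],[255,0,-0.003,0,0]]' 20
python3 - <<'E'
from h import *
shift((.425,.349,.117),170)
s=telemetry.get_state();p=np.array(s["tool_pos"]);R=Ro.from_quat(s["eef_rot"]).as_matrix()
hx=.0708;H=ch(hx,-.036,.106)
rel=p+[0,0,.019]-H; cx=np.array([np.cos(C[2]),np.sin(C[2]),0]);print("rel x",rel@cx,"z",rel[2])
a,h=-(rel@cx),rel[2]
for t in np.arange(.1,1.8,.1):
    d=cx*((-a*np.cos(t)+h*np.sin(t))+a)+np.array([0,0,a*np.sin(t)+h*np.cos(t)-h]);print(round(t,2),(R.T@d).round(4))
E
```

```text
clock: 7.32
tool_pos: [0.4245, 0.3503, 0.1181]
eef_rot: [0.087, 0.996, 0.002, 0.0]
contact_force: [1.5, 5.3, -1.3]
opening: 0.244
t 7.325 pos [0.4245 0.3503 0.1181] yaw(x axis) 170.0 q [-0.33  0.88 -0.78  1.88  0.89  0.77 -0.22] F [ 1.5  5.3 -1.3] open 0.244
shift [-0.0007 -0.0012  0.0011] turn -0.0
rel x -0.1264778066117422 z 0.03108683801291294
0.1 [-0.0037  0.     -0.0125]
0.2 [-0.0087  0.0001 -0.0245]
0.3 [-0.0148  0.0001 -0.036 ]
0.4 [-0.0221  0.0002 -0.0468]
0.5 [-0.0304  0.0002 -0.0568]
0.6 [-0.0397  0.0002 -0.066 ]
0.7 [-0.0498  0.0002 -0.0742]
0.8 [-0.0607  0.0003 -0.0813]
0.9 [-0.0722  0.0003 -0.0873]
1.0 [-0.0843  0.0003 -0.0921]
1.1 [-0.0968  0.0003 -0.0957]
1.2 [-0.1096  0.0003 -0.098 ]
1.3 [-0.1226  0.0003 -0.0991]
1.4 [-0.1356  0.0003 -0.0988]
1.5 [-0.1486  0.0003 -0.0972]
1.6 [-0.1613  0.0003 -0.0944]
1.7 [-0.1736  0.0003 -0.0903]
```

Opening is 21.5 mm, so the knob is held. Swinging in two calls.

```bash
python3 -m creep '[[255,-0.0037,0,-0.0125,0],[255,-0.0087,0,-0.0245,0],[255,-0.0148,0,-0.036,0],[255,-0.022,0,-0.0468,0],[255,-0.0304,0,-0.0568,0],[255,-0.0397,0,-0.066,0],[255,-0.0498,0,-0.0742,0],[255,-0.0607,0,-0.0813,0],[255,-0.0607,0,-0.0813,0]]'
python3 - <<'E'
from h import *
shift((.425,.349,.117),170)
p=imaging.snapshot("side");cv2.imwrite("pics/side3.png",cv2.resize(p["image"][60:240,130:330],(660,594)))
E
```

```text
clock: 8.45
tool_pos: [0.4814, 0.3396, 0.2005]
eef_rot: [0.087, 0.996, 0.001, -0.002]
contact_force: [-5.4, 1.9, 7.6]
opening: 0.242
t 8.45 pos [0.4814 0.3396 0.2005] yaw(x axis) 170.0 q [-0.21  0.82 -0.88  1.7   0.74  0.99  0.03] F [-5.4  1.9  7.6] open 0.242
shift [ 0.0569 -0.0006  0.0837] turn 0.0
```

View pics/side3.png

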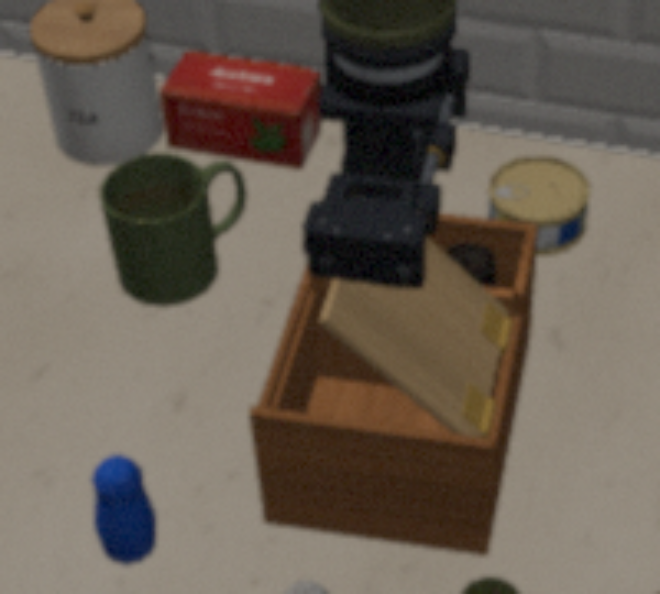

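The flap is up about 45°, with its free edge at crop (330, 300) and the knob still held. Continuing past upright.

```bash
python3 -m creep '[[255,-0.0115,0,-0.006,0],[255,-0.0236,0,-0.0108,0],[255,-0.036,0,-0.0144,0],[255,-0.049,0,-0.0167,0],[255,-0.062,0,-0.0178,0],[255,-0.075,0,-0.0175,0],[255,-0.088,0,-0.016,0],[255,-0.1006,0,-0.013,0],[255,-0.113,0,-0.009,0],[255,-0.118,0,-0.0065,0]]'
python3 - <<'E'
from h import *
shift(ch(.0708+.05,-.036,.106+.1186),170)
p=imaging.snapshot("side");cv2.imwrite("pics/side4.png",cv2.resize(p["image"][60:240,130:330],(660,594)))
E
```

```text
clock: 9.75
tool_pos: [0.6012, 0.3168, 0.2053]
eef_rot: [0.088, 0.996, -0.0, 0.0]
contact_force: [2.1, -0.1, 4.1]
opening: 0.237
t 9.75 pos [0.6012 0.3168 0.2053] yaw(x axis) 169.9 q [-0.15  0.92 -0.87  1.4   0.73  1.16  0.28] F [ 2.1 -0.1  4.1] open 0.237
shift [ 0.0033  0.0013 -0.0193] turn -0.1
```

View pics/side4.png

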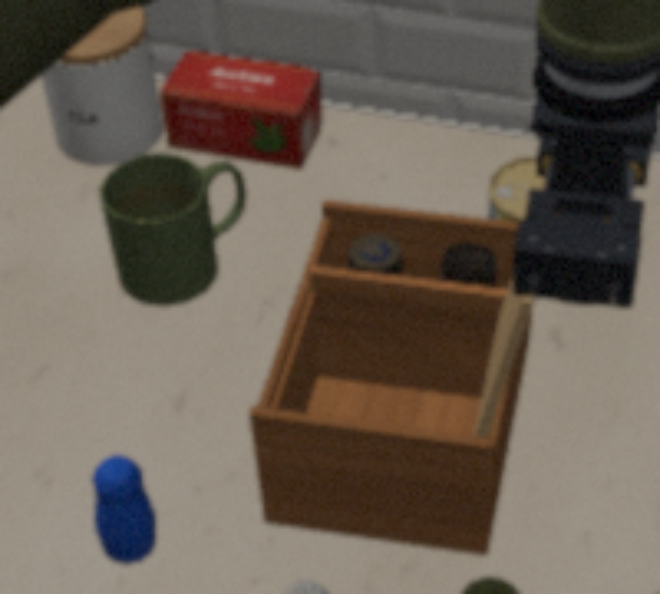

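The flap is past upright, its edge at crop (515, 305), leaning back with the well uncovered. Releasing gently and rising.

```bash
python3 -m creep '[[100,0,0,0,0],[100,0,0,0,0],[100,0,0,0,0],[100,0,0,0,0],[100,-0.006,0,0,0],[100,-0.008,0,-0.01,0],[100,-0.008,0,-0.03,0],[100,-0.008,0,-0.06,0],[100,-0.008,0,-0.1,0],[100,-0.008,0,-0.12,0]]'
python3 - <<'E'
from h import *
shift((.4225,.157,.30),170)
p=imaging.snapshot("side");cv2.imwrite("pics/side5.png",cv2.resize(p["image"][60:240,130:330],(660,594)))
E
```

```text
clock: 11.05
tool_pos: [0.6081, 0.3173, 0.33]
eef_rot: [0.087, 0.996, 0.002, 0.002]
contact_force: [-0.5, -0.8, -0.6]
opening: 0.606
t 11.05 pos [0.6081 0.3173 0.33  ] yaw(x axis) 170.0 q [-0.15  0.82 -0.92  1.22  0.63  1.39  0.38] F [-0.5 -0.8 -0.6] open 0.606
shift [ 0.155  -0.1903  0.0287] turn -0.0
```

View pics/side5.png

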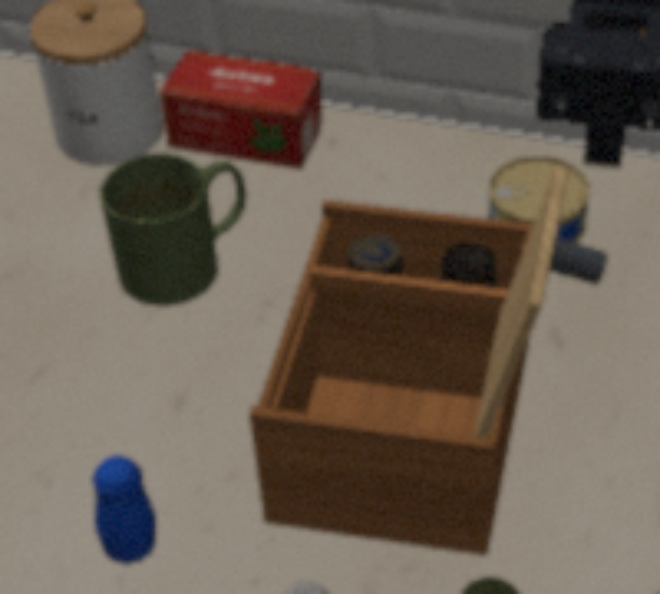

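The flap stands open on its stop, knob pointing back at crop (580, 260). On to the shaker.

```bash
python3 -m creep '[[60,0.02,-0.03,0,0],[60,0.04,-0.07,0,0],[60,0.06,-0.11,0,0],[60,0.09,-0.15,0,0],[60,0.12,-0.17,0,0],[60,0.14,-0.185,0,0],[60,0.155,-0.19,0.015,0],[60,0.155,-0.19,0.029,0],[60,0.155,-0.19,0.029,0]]'
python3 - <<'E'
from h import *
S=imaging.snapshot("side");T=imaging.snapshot("top")
dS=(225+130/7,195+193/7);dT=(100+280/2.6,100+480/2.6)
X=tri([(S,dS),(T,dT)]);print("dome",X,np.array(proj(S,X))-dS,np.array(proj(T,X))-dT)
# foot: side bottom edge
print("foot edge at z0",atz(S,(225+305/7,195+201/7),0))
for d in imaging.place_of(S,"salt_shaker"): print(d["location"],d["score"],atz(S,d["location"],0))
shift((X[0],X[1],.10),170)
cv2.imwrite("pics/side6.png",cv2.resize(S["image"][150:300,150:350],(800,600)))
E
```

```text
clock: 12.22
tool_pos: [0.4224, 0.1558, 0.2959]
eef_rot: [0.087, 0.996, -0.0, -0.0]
contact_force: [1.3, 0.6, 1.0]
opening: 0.762
dome [0.42292637 0.15777761 0.07166546] [ 0.23168882 -0.95570658] [-1.04689208 -0.23903831]
foot edge at z0 [0.42377503 0.14053492 0.        ]
[227.1, 165.7] 0.9 [0.28004243 0.25524616 0.        ]
[267.3, 221.9] 0.66 [0.41959249 0.14380987 0.        ]
t 12.375 pos [0.4229 0.1565 0.2968] yaw(x axis) 169.9 q [ 0.22  0.54 -1.04  1.96  0.57  0.97  0.29] F [-1.1 -0.2  0.3] open 0.769
shift [0.0003 0.001  0.1968] turn -0.1
```

View pics/side6.png

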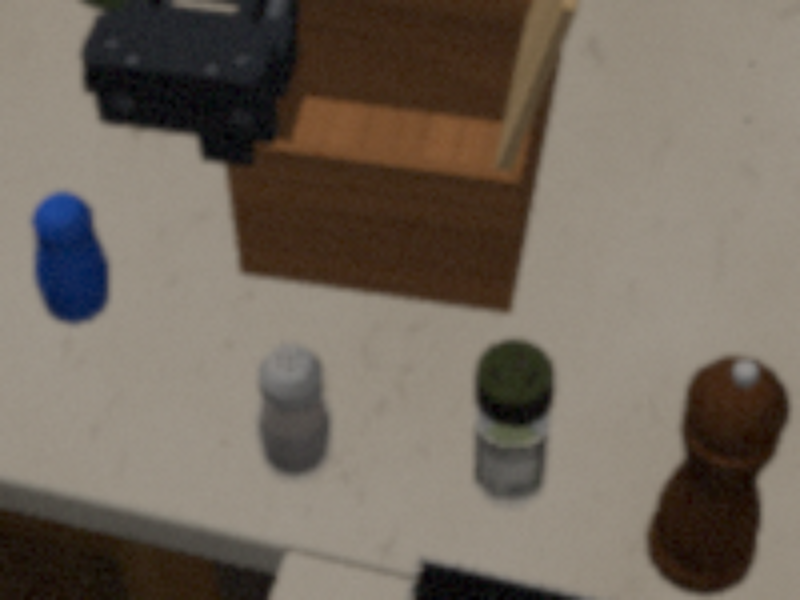

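The shaker stands below the gripper at crop (293, 410), clear on all sides. I'll descend to a 0.043 m tip height so the body clears the chest's front wall when placing.

```bash
python3 -m creep '[[0,0,0.0015,0.05,0],[0,0,0.0015,0.1,0],[0,0,0.0015,0.14,0],[0,0,0.0015,0.17,0],[0,0,0.0015,0.19,0],[0,0,0.0015,0.19,0]]'
python3 - <<'E'
from h import *
shift((.4235,.158,.043),170)
p=imaging.snapshot("side");cv2.imwrite("pics/side7.png",cv2.resize(p["image"][170:290,160:320],(800,600)))
E
```

```text
clock: 13.12
tool_pos: [0.4225, 0.1576, 0.1057]
eef_rot: [0.087, 0.996, -0.0, -0.001]
contact_force: [-1.0, -0.5, 0.7]
opening: 0.996
t 13.125 pos [0.4225 0.1576 0.1057] yaw(x axis) 170.0 q [-0.04  0.81 -0.7   2.17  1.07  0.56 -0.16] F [-1.  -0.5  0.7] open 0.996
shift [-0.001   0.0006  0.0627] turn -0.0
```

View pics/side7.png

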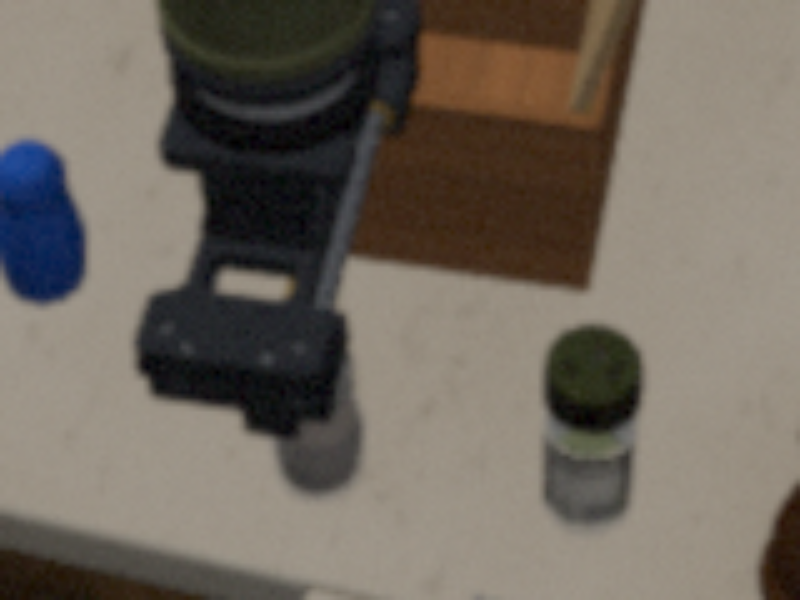

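Run:
```python
from h import *
p=imaging.snapshot("side")
u=np.array([np.cos(np.radians(80)),np.sin(np.radians(80)),0])
t=np.array(telemetry.get_state()["tool_pos"])
for o in(-.044,-.053,-.06): print(proj(p,t+u*o))
print(proj(p,(.4225,.158,.03)),proj(p,(.4225,.158,0.0)))
```

```text
(np.float64(251.7119717270728), np.float64(215.72024969670292))
(np.float64(255.47067342777362), np.float64(214.68466701906564))
(np.float64(258.42731520214943), np.float64(213.8700647310066))
(np.float64(254.4861845334281), np.float64(222.65399060749468)) (np.float64(261.82366369837575), np.float64(223.49473361369888))
```

```bash
python3 -m creep '[[0,-0.001,0.001,0.03,0],[0,-0.001,0.001,0.05,0],[0,-0.001,0.001,0.062,0],[0,-0.001,0.001,0.062,0],[0,-0.001,0.001,0.062,0]]'
python3 - <<'E'
from h import *
shift((.4235,.158,.043),170)
E
python3 -m creep '[[130,-0.0,0,0,0],[150,0,0,0,0],[255,0,0,0,0],[255,0,0,0,0],[255,0,0,0,0],[255,0,0,0,0],[255,0,0,0,0]]' 15
python3 - <<'E'
from h import *
shift((.4235,.158,.043),170)
p=imaging.snapshot("side");cv2.imwrite("pics/side8.png",cv2.resize(p["image"][170:290,160:320],(800,600)))
E
```

```text
clock: 13.85
tool_pos: [0.4243, 0.1586, 0.0454]
eef_rot: [0.088, 0.996, 0.001, 0.001]
contact_force: [0.6, 0.0, 0.0]
opening: 0.997
t 13.85 pos [0.4243 0.1586 0.0454] yaw(x axis) 169.9 q [-0.12  0.91 -0.56  2.2   1.32  0.45 -0.39] F [0.6 0.  0. ] open 0.997
shift [ 0.0007 -0.0007  0.0024] turn -0.1
clock: 14.72
tool_pos: [0.4235, 0.1579, 0.0444]
eef_rot: [0.088, 0.996, -0.0, -0.0]
contact_force: [1.1, -0.2, 0.6]
opening: 0.422
t 14.725 pos [0.4235 0.1579 0.0444] yaw(x axis) 170.0 q [-0.12  0.91 -0.56  2.2   1.33  0.45 -0.39] F [ 1.1 -0.2  0.6] open 0.422
shift [0.     0.0001 0.0014] turn -0.0
```

View pics/side8.png

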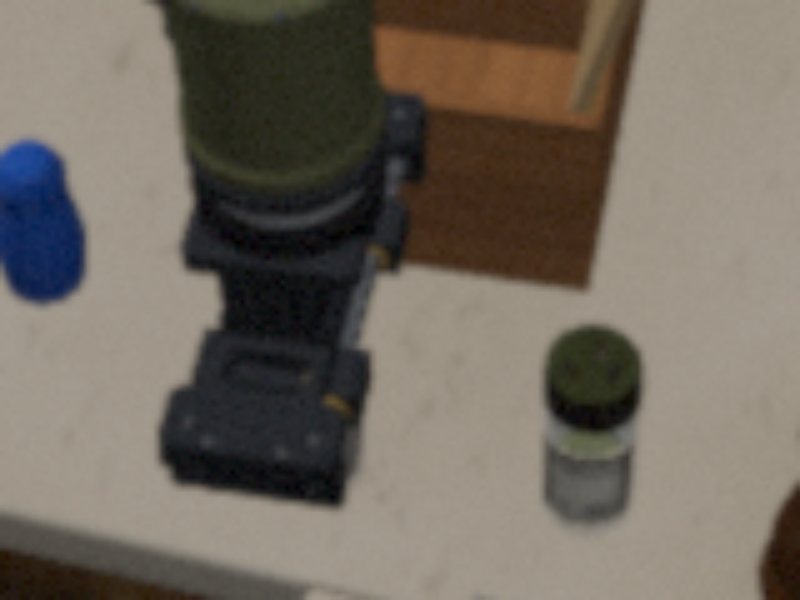

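Opening is 37 mm, so it's held on the narrower upper part. Testing with a small lift at somewhat higher grip.

```bash
python3 -m creep '[[255,0,0,0,0],[255,0,0,0,0],[255,0,0,-0.005,0],[255,0,0,-0.01,0],[255,0,0,-0.02,0],[255,0,0,-0.03,0],[255,0,0,-0.03,0],[255,0,0,-0.03,0]]' 25
python3 - <<'E'
from h import *
shift((.4235,.158,.043),170)
p=imaging.snapshot("side");cv2.imwrite("pics/side9.png",cv2.resize(p["image"][190:290,170:300],(780,600)))
E
```

```text
clock: 15.78
tool_pos: [0.4236, 0.1581, 0.0744]
eef_rot: [0.088, 0.996, -0.0, 0.0]
contact_force: [0.7, -0.3, -1.3]
opening: 0.415
t 15.775 pos [0.4236 0.1581 0.0744] yaw(x axis) 170.0 q [-0.08  0.86 -0.62  2.19  1.18  0.49 -0.26] F [ 0.7 -0.3 -1.3] open 0.415
shift [ 0.0001 -0.0001  0.0314] turn -0.0
```

View pics/side9.png

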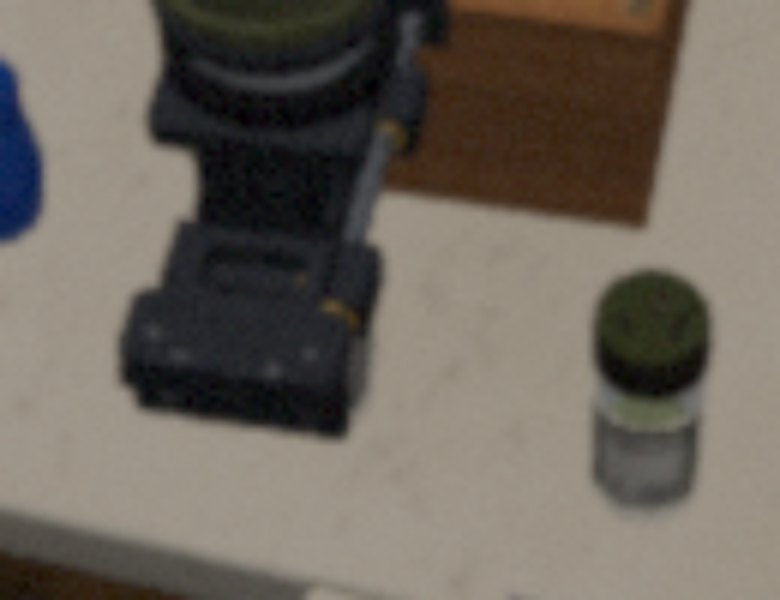

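It rises with the gripper, its right edge visible at crop (358, 370). Lifting clear and turning the jaws 90° for placing.

```bash
python3 -m creep '[[255,0,0,-0.03,0],[255,0,0,-0.06,0],[255,0,0,-0.09,0],[255,0,0,-0.12,-8],[255,0,0,-0.14,-16],[255,0,0,-0.14,-24],[255,0,0,-0.14,-32],[255,0,0,-0.14,-40],[255,0,0,-0.14,-48],[255,0,0,-0.14,-56]]'; python3 -m creep '[[255,0,0,0,-8],[255,0,0,0,-16],[255,0,0,0,-24],[255,0,0,0,-30],[255,0,0,0,-34],[255,0,0,0,-34],[255,0,0,0,-34]]'
python3 - <<'E'
from h import *
shift(ch(-.026,-.036,.21),-100)
p=imaging.snapshot("side");cv2.imwrite("pics/side10.png",cv2.resize(p["image"][130:280,130:330],(800,600)))
E
```

```text
clock: 17.08
tool_pos: [0.4233, 0.1578, 0.214]
eef_rot: [-0.393, 0.92, -0.0, -0.001]
contact_force: [0.3, 0.5, -1.3]
opening: 0.413
clock: 17.95
tool_pos: [0.4235, 0.158, 0.2142]
eef_rot: [-0.642, 0.767, -0.0, -0.0]
contact_force: [-0.3, 0.2, -1.1]
opening: 0.421
t 17.95 pos [0.4235 0.158  0.2142] yaw(x axis) -100.1 q [ 0.27  0.82 -1.29  2.07  0.95  1.05  1.45] F [-0.3  0.2 -1.1] open 0.421
shift [-0.1886  0.0031  0.0041] turn -0.1
```

View pics/side10.png

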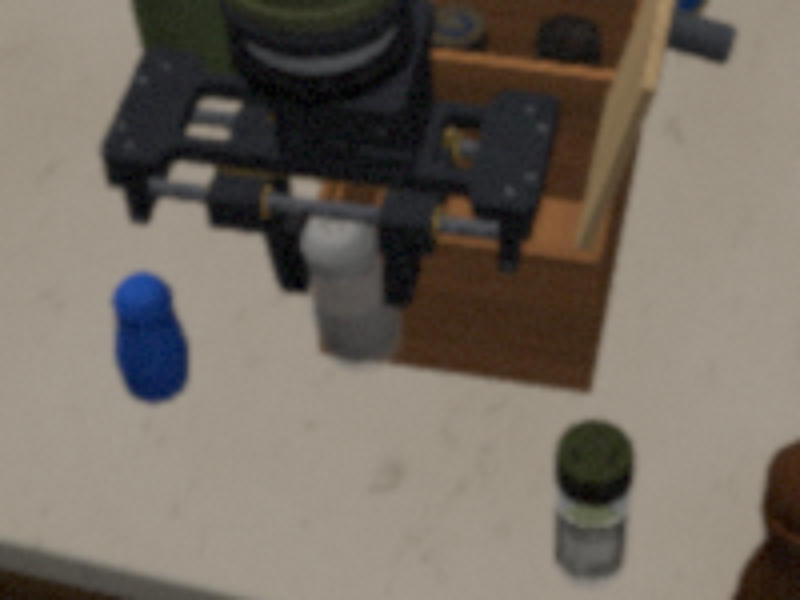

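Run:
```python
from h import *
p=imaging.snapshot("side")
for z in(.214-.0444,.214-.0444+.03,.214-.0444+.072,.214-.0444+.09):
    r,c=proj(p,(.4235,.158,z));print(round(z,3),"crop x,y",round((c-130)*4,1),round((r-130)*4,1))
im=cv2.resize(p["image"][170:230,190:250],(600,600),interpolation=cv2.INTER_CUBIC);cv2.imwrite("pics/side11.png",im)
```

```text
0.17 crop x,y 354.7 341.5
0.2 crop x,y 350.4 302.8
0.242 crop x,y 343.8 245.1
0.26 crop x,y 340.9 219.0
```

View pics/side11.png

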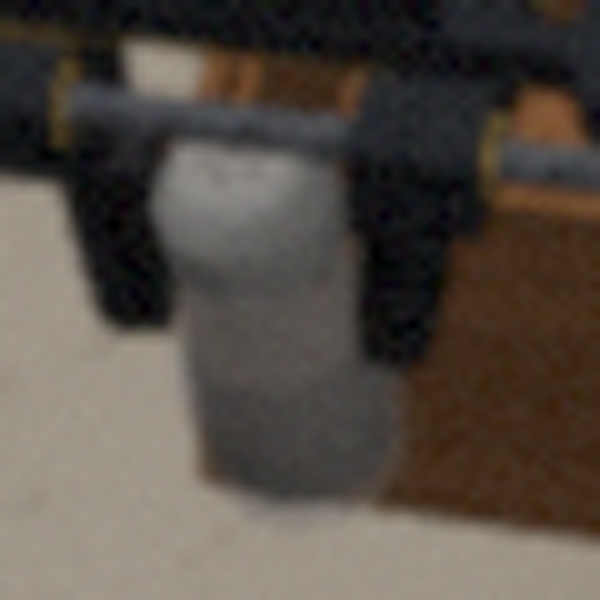

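The shaker hangs nearly upright between the fingers (base at crop (300, 470), about 2 mm off the true vertical). Moving over the well.

```bash
python3 -m creep '[[255,-0.015,0,0,0],[255,-0.04,0.001,0,0],[255,-0.07,0.002,0,0],[255,-0.1,0.003,0,0],[255,-0.13,0.003,0,0],[255,-0.155,0.003,0,0],[255,-0.175,0.003,0,0],[255,-0.1886,0.003,0,0],[255,-0.1886,0.003,0,0],[255,-0.1886,0.003,0,0]]'
python3 - <<'E'
from h import *
shift(ch(-.026,-.036,.0525),-100)
for n in("side","top"):
    p=imaging.snapshot(n);cv2.imwrite(f"pics/{n}12.png",cv2.resize(p["image"][80:230,130:330],(800,600)))
E
```

```text
clock: 19.3
tool_pos: [0.4535, 0.3437, 0.2143]
eef_rot: [-0.642, 0.766, -0.0, -0.0]
contact_force: [0.1, -0.3, -1.0]
opening: 0.416
t 19.3 pos [0.4535 0.3437 0.2143] yaw(x axis) -100.1 q [-0.12  0.91 -1.21  1.74  0.93  1.18  1.37] F [ 0.1 -0.3 -1. ] open 0.416
shift [-0.0007  0.      0.1618] turn -0.1
```

View pics/side12.png

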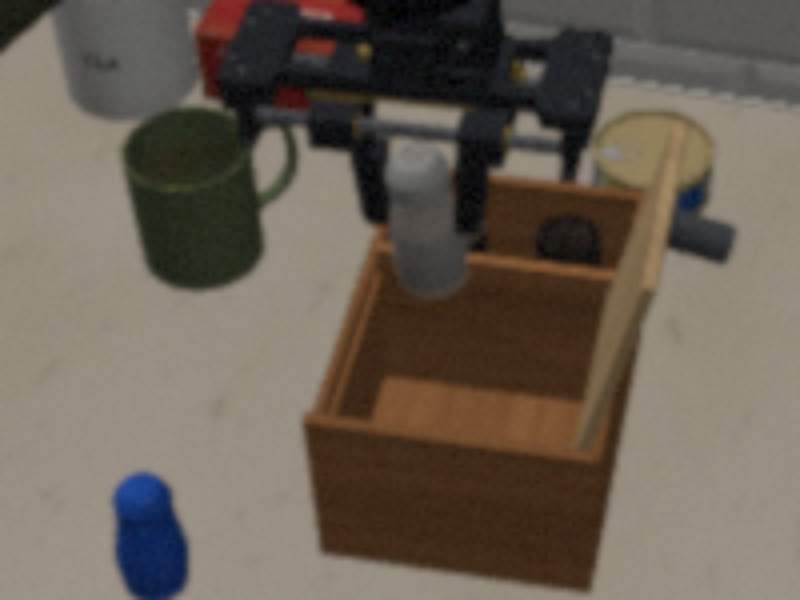

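View pics/top12.png

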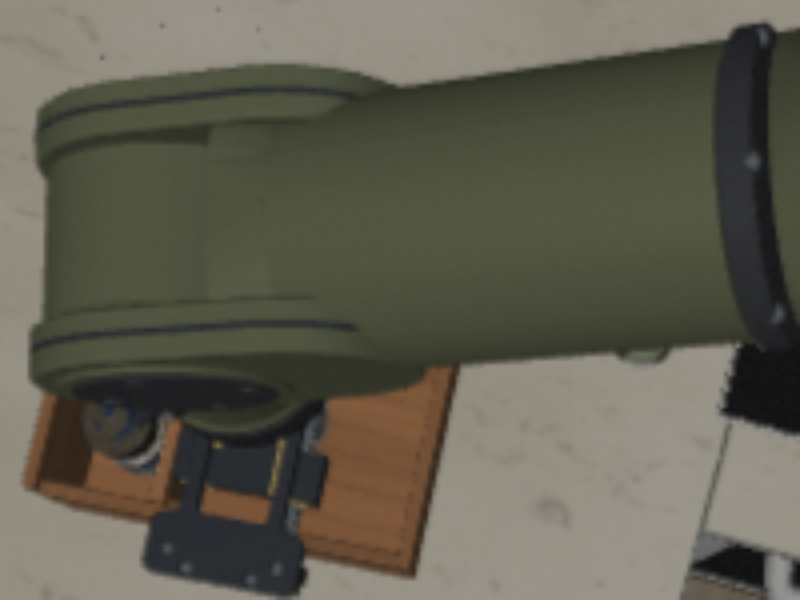

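Run:
```python
from h import *
for n in("side","top"):
    p=imaging.snapshot(n);cv2.imwrite(f"pics/{n}13.png",cv2.resize(p["image"],(768,576)))
    for X in((.5785,.3215,.246),ch(.0708+.032,.03,.246),ch(.0708+.032,-.102,.246)): print(n,np.round(np.array(proj(p,X))*1.5))
```

```text
side [194. 443.]
side [164. 450.]
side [227. 439.]
top [179. 319.]
top [169. 270.]
top [188. 367.]
```

View pics/side13.png

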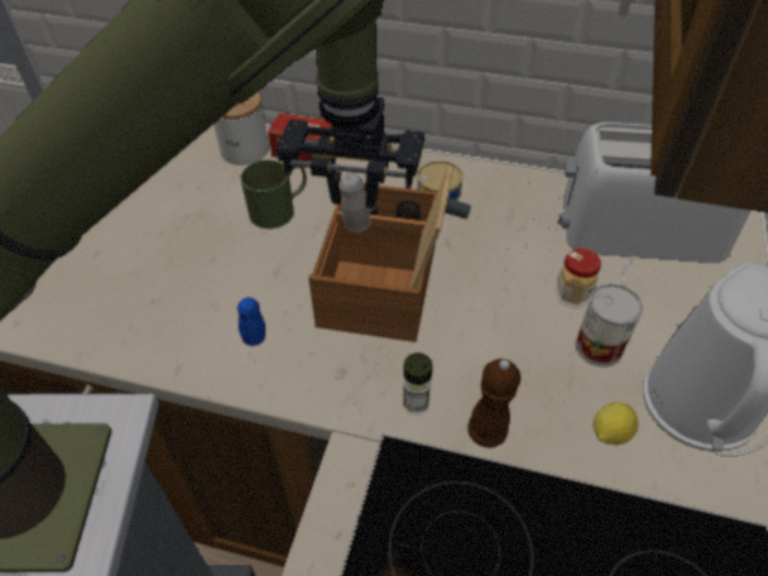

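View pics/top13.png

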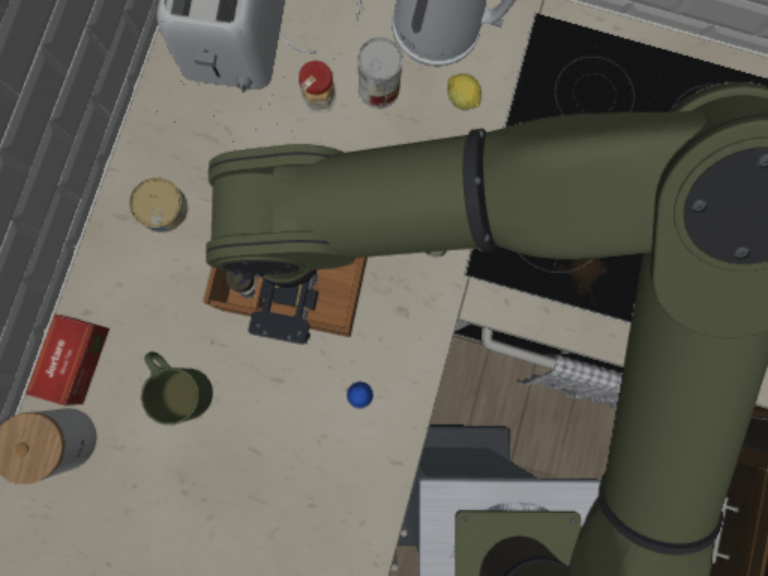

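Run:
```python
from h import *
S=imaging.snapshot("side");T=imaging.snapshot("top")
sc=lambda x,y:(y/1.5,x/1.5)
print("ring",tri([(S,sc(-10,190)),(T,sc(480,190))]))
print("wrist",tri([(S,sc(345,0)),(T,sc(265,205))]))
for z in(.35,.45,.55):
    print(z,[atz(T,sc(*q),z).round(3) for q in((210,170),(210,240),(345,150),(345,255))])
```

```text
ring [0.32169274 0.05453006 0.59810981]
wrist [0.46181508 0.34473502 0.51076406]
0.35 [array([0.553, 0.439, 0.35 ]), array([0.47 , 0.435, 0.35 ]), array([0.582, 0.283, 0.35 ]), array([0.456, 0.28 , 0.35 ])]
0.45 [array([0.52 , 0.413, 0.45 ]), array([0.449, 0.409, 0.45 ]), array([0.545, 0.279, 0.45 ]), array([0.437, 0.276, 0.45 ])]
0.55 [array([0.487, 0.386, 0.55 ]), array([0.428, 0.383, 0.55 ]), array([0.507, 0.275, 0.55 ]), array([0.418, 0.273, 0.55 ])]
```

The arm's wrist joint sits near z 0.51 and stays clear of the standing flap (edge at x≈0.58, z≈0.25) even after descending. The shaker hangs over the well. Lowering.

```bash
python3 -m creep '[[255,0,0,0.02,0],[255,0,0,0.045,0],[255,0,0,0.07,0],[255,0,0,0.09,0],[255,0,0,0.11,0],[255,0,0,0.125,0],[255,0,0,0.135,0],[255,0,0,0.142,0],[255,0,0,0.145,0],[255,0,0,0.145,0]]'
python3 - <<'E'
from h import *
shift(ch(-.026,-.036,.0525),-100)
p=imaging.snapshot("side");cv2.imwrite("pics/side14.png",cv2.resize(p["image"][80:230,130:330],(800,600)))
E
```

```text
clock: 20.85
tool_pos: [0.4536, 0.3445, 0.0697]
eef_rot: [-0.643, 0.766, -0.0, 0.0]
contact_force: [-0.6, 0.9, -2.0]
opening: 0.413
t 20.85 pos [0.4536 0.3445 0.0697] yaw(x axis) -100.0 q [-0.18  1.1  -1.06  1.83  1.17  1.    1.2 ] F [-0.6  0.9 -2. ] open 0.413
shift [0.0004 0.0001 0.0172] turn -0.0
```

View pics/side14.png

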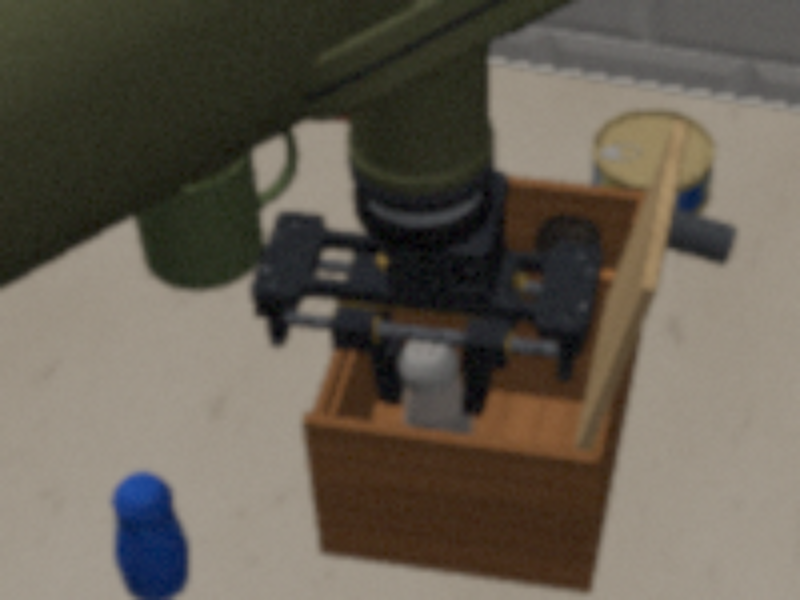

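The shaker is inside the well, still upright (dome at crop (428, 360)). The gripper's ends clear the front wall and flap. Final descent in small steps, watching force.

```bash
python3 -m creep '[[255,0,0,0.004,0],[255,0,0,0.008,0],[255,0,0,0.011,0],[255,0,0,0.013,0],[255,0,0,0.014,0],[255,0,0,0.015,0],[255,0,0,0.015,0]]'; python3 -m creep '[[255,0,0,0.001,0],[255,0,0,0.001,0],[255,0,0,0.002,0],[255,0,0,0.002,0]]'; python3 -c "
from h import *
shift(ch(-.026,-.036,.0525),-100)"
```

```text
clock: 21.78
tool_pos: [0.4535, 0.3444, 0.0545]
eef_rot: [-0.642, 0.766, -0.0, -0.0]
contact_force: [0.2, 0.7, -1.7]
opening: 0.416
clock: 22.28
tool_pos: [0.4536, 0.3445, 0.0525]
eef_rot: [-0.643, 0.766, -0.0, 0.0]
contact_force: [0.5, 0.2, -0.4]
opening: 0.414
t 22.275 pos [0.4536 0.3445 0.0525] yaw(x axis) -100.0 q [-0.19  1.12 -1.04  1.84  1.21  0.98  1.18] F [ 0.5  0.2 -0.4] open 0.414
shift [ 0.0003 -0.      0.    ] turn -0.0
```

```bash
python3 -m creep '[[255,0,0,0.001,0],[255,0,0,0.001,0],[255,0,0,0.001,0]]'; python3 -m creep '[[255,0,0,0.001,0],[255,0,0,0.001,0],[255,0,0,0.001,0]]'; python3 -c "
from h import *
for i in range(1): shift(ch(-.026,-.036,.0525),-100)
p=imaging.snapshot('side');cv2.imwrite('pics/side15.png',cv2.resize(p['image'][130:210,200:310],(770,560)))
"
```

```text
clock: 22.65
tool_pos: [0.4537, 0.3449, 0.0524]
eef_rot: [-0.643, 0.766, 0.0, 0.001]
contact_force: [-0.3, -0.0, 6.1]
opening: 0.417
clock: 23.02
tool_pos: [0.4538, 0.3454, 0.0523]
eef_rot: [-0.643, 0.766, 0.0, 0.001]
contact_force: [-0.3, -1.3, 10.1]
opening: 0.418
t 23.025 pos [0.4538 0.3454 0.0523] yaw(x axis) -100.0 q [-0.19  1.12 -1.04  1.84  1.21  0.98  1.18] F [-0.3 -1.3 10.1] open 0.418
shift [ 0.0013  0.0001 -0.0002] turn -0.0
```

View pics/side15.png

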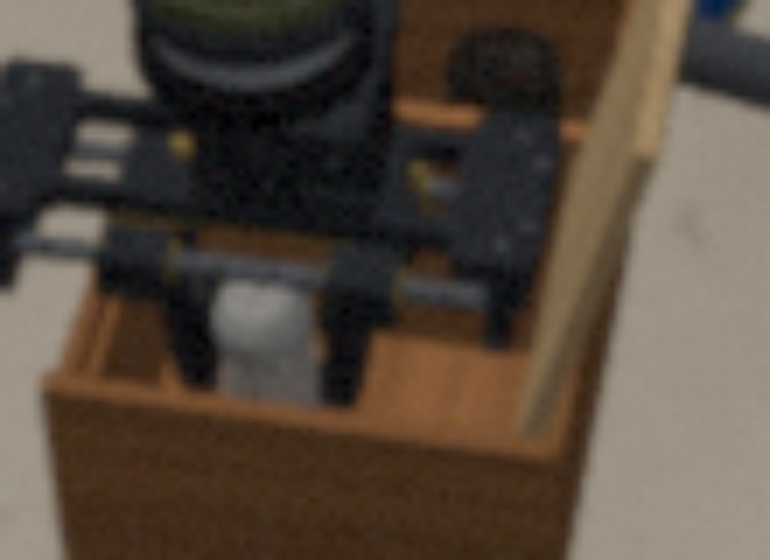

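It touches the floor exactly where predicted (z 0.0524, 10 N up). The view shows the shaker upright between the fingers, the gripper clear of the flap. I'll ease off 1.5 mm of press, then release.

```bash
python3 -m creep '[[255,0,0,-0.0015,0],[255,0,0,-0.0015,0]]'; python3 -m creep '[[140,0,0,0,0],[125,0,0,0,0],[110,0,0,0,0],[100,0,0,0,0],[100,0,0,0,0],[100,0,0,0,0]]'; python3 -c "
from h import *
shift(ch(-.026,-.036,.0525),-100)
p=imaging.snapshot('side');cv2.imwrite('pics/side16.png',cv2.resize(p['image'][130:210,200:310],(770,560)))
"
```

```text
clock: 23.32
tool_pos: [0.4537, 0.3447, 0.0524]
eef_rot: [-0.643, 0.766, 0.0, 0.0]
contact_force: [0.6, -0.6, 4.3]
opening: 0.414
clock: 24.08
tool_pos: [0.4535, 0.3444, 0.052]
eef_rot: [-0.643, 0.766, -0.0, -0.0]
contact_force: [0.2, 0.9, -0.4]
opening: 0.61
t 24.075 pos [0.4535 0.3444 0.052 ] yaw(x axis) -100.0 q [-0.19  1.12 -1.04  1.84  1.21  0.98  1.18] F [ 0.2  0.9 -0.4] open 0.61
shift [ 0.0002 -0.0001 -0.0005] turn -0.0
```

View pics/side16.png

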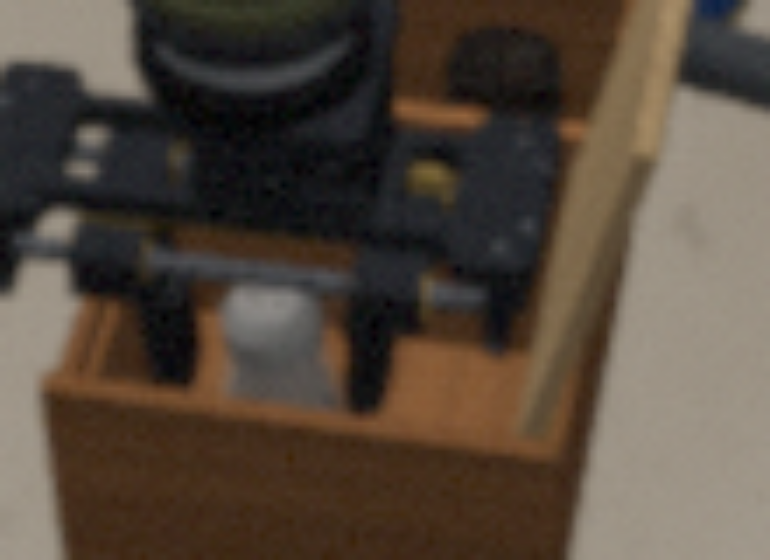

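The shaker stands free between the open fingers (dome at crop (272, 320)). Rising straight up, then away to the right.

```bash
python3 -m creep '[[100,0,0,-0.01,0],[100,0,0,-0.025,0],[100,0,0,-0.05,0],[100,0,0,-0.08,0],[100,0,0,-0.12,0],[100,0,0,-0.16,0],[100,0,0,-0.2,0],[100,0,0,-0.22,0],[100,0,0,-0.22,0]]' && python3 -m creep '[[100,0.03,0,0,0],[100,0.07,0,0,0],[100,0.12,0,0,0],[100,0.17,0,0,0],[100,0.22,0,0,0],[100,0.26,0,0,0],[100,0.28,0,0,0],[100,0.28,0,0,0]]'
python3 - <<'E'
from h import *
shift((0,0,0))
S=imaging.snapshot("side");T=imaging.snapshot("top")
cv2.imwrite("pics/side17.png",cv2.resize(S["image"][80:230,130:330],(800,600)));cv2.imwrite("pics/top17.png",cv2.resize(T["image"],(768,576)))
for n,p in(("S",S),("T",T)):
    for d in imaging.place_of(p,"salt_shaker"): print(n,d["location"],d["score"],"expect",np.round(proj(p,ch(-.026,-.036,.008)),1))
E
```

```text
clock: 25.25
tool_pos: [0.4537, 0.3449, 0.2732]
eef_rot: [-0.642, 0.766, -0.0, 0.001]
contact_force: [-0.1, 0.1, 0.6]
opening: 0.611
clock: 26.25
tool_pos: [0.4039, 0.0667, 0.2706]
eef_rot: [-0.641, 0.767, 0.0, -0.002]
contact_force: [0.6, 0.3, -0.4]
opening: 0.61
t 26.25 pos [0.4039 0.0667 0.2706] yaw(x axis) -100.2 q [ 0.56  0.7  -1.41  2.1   0.81  1.08  1.7 ] F [ 0.6  0.3 -0.4] open 0.61
shift [0.1365 0.385  0.2719] turn None
S [228.3, 170.8] 0.68 expect [196.1 239.1]
S [187.8, 251.0] 0.41 expect [196.1 239.1]
T [196.8, 207.6] 0.64 expect [195.8 209. ]
T [263.4, 239.4] 0.58 expect [195.8 209. ]
```

View pics/side17.png

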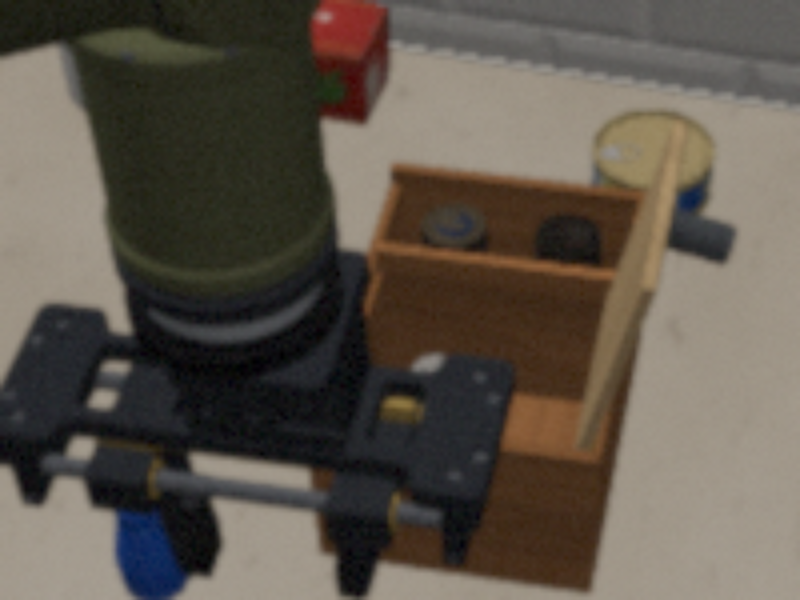

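View pics/top17.png

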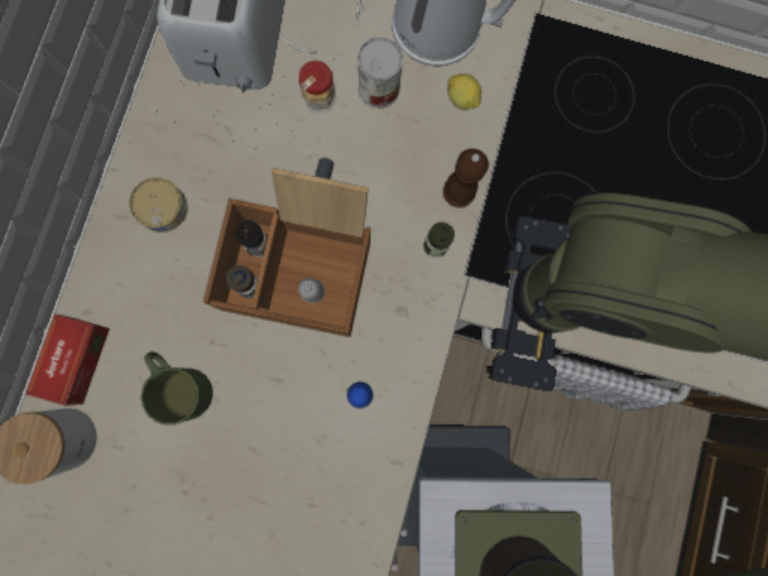

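The top view shows the shaker standing in the well, dome up at (311, 290), and the flap leaning open with its knob at (324, 168). The robot is clear of everything.

```bash
python3 -m creep '[[100,0,0,0,0],[100,0,0,0,0],[100,0,0,0,0],[100,0,0,0,0]]'; python3 -c "
from h import *
print(np.abs(telemetry.get_state()['qd']).max()); print(r.finish_job())"
```

```text
clock: 26.95
tool_pos: [0.4047, 0.0688, 0.272]
eef_rot: [-0.643, 0.766, -0.0, 0.0]
contact_force: [0.4, 1.1, -0.3]
opening: 0.607
0.002476992085182547
the job is handed in; nothing more can be done
None
```

The flap is open and leaning back on its stop. The grey salt shaker stands upright on the floor of the lower compartment. I handed the job in at about 27 s of the 54 s allowed; no verdict is reported.

**What I did:** I pinched the knob, swung the flap past upright to about 1.75 rad and let it drop back onto its stop. I then lifted the shaker, turned the jaws 90° so the gripper's body cleared the walls and flap, and lowered it until it touched the floor. Contact came at the predicted height, with about 10 N upward on the tool. I eased off to about 4 N, let go and backed away.

**Last checks:**
- **Shaker:** The last top view shows it in the well with its dome up. The network placed it within about 2 pixels of where it should be.
- **Flap and robot:** The same view shows the flap still open. The arm was clear and still when I handed in.

**What disagreed or stayed unconfirmed:**
- **Grip:** I gripped the shaker higher than the advised 45–55 mm, with the grasp point at about 63 mm, so the gripper's body would clear the chest's front wall. It closed to 37 mm, not 44 mm, and the shaker hung about 2 mm off vertical in the air but did not slip.
- **Side view:** In the last side view the gripper hid most of the shaker. The network's low-score (0.41) report there was about 15 pixels off, close to the chest's own origin, so I disregarded it. That leaves the final pose resting on the top view and the side view just after release.

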